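Lock the pump drive flange at its hidden timing bore

TASK

The timing gear is to be bolted to the pump drive flange next, so lock the flange on its stand: swing the keeper out from under the plunger so that the plunger's nose comes down on the ring hidden below the flange, then turn the flange slowly by its black handle in its running direction, counter-clockwise seen from above, until the plunger drops fully home into the hidden bore. Then swing the keeper back over the plunger's collar as far as it goes, let go of everything, and leave the parts and tools lying round the stand where they are.

Things in the scene. Friction and masses are not known exactly. Their poses are not given: they have to be found in the camera images.
- axis (a point): Centre of the pump drive flange, on its top face, 62 mm above the worktop. The flange is an aluminium disc of 132 mm diameter with degree marks; it turns about the vertical on a grey round foot fixed near the worktop's right-hand edge. A steel nut stands on its middle (23 mm across, stud top 87 mm above the worktop). The point turns with the flange: x points from the centre to the plunger, z is up.
- flange (a joint): Turn of the flange in rad, growing counter-clockwise seen from above; -0.3 to 0.2 at the start. Takes about 2 to 5 N at the handle, stays where it is left, and is locked both ways (2 degrees of play) once the plunger is in the bore. The only bore is hidden below the flange, 43 mm from its centre like the plunger, 0.3 to 1.4 rad counter-clockwise of where the plunger starts.
- handle (a point): Turning handle: upright round black plastic grip, 20 mm diameter, that stands on the flange 51 mm from its centre, 63 degrees clockwise of the plunger. It reaches from 62 to 118 mm above the worktop; this point is on its axis 92 mm above the worktop. It may be pushed from the side or taken between the fingers.
- plunger (a joint): Downward travel of the spring plunger in m: 0 parked (held up by the keeper), about 0.0035 when its nose rides on the hidden ring, 0.0135 when home in the bore. A spring of about 4 N pushes it down by itself, but it is oil-damped and sinks at only about 60 mm/s, so that it skips the bore if the flange is turned fast (over about 2 rad/s).
- knob (a point): Middle of the top of the plunger's round black knob (23 mm diameter, upright axis 43 mm from the flange's centre): about 124 mm above the worktop when parked, 120.5 mm riding on the ring, 110.5 mm home. Below it a neck of 10 mm diameter, then a steel collar of 24 mm diameter, 6 mm thick, then the housing (28 mm diameter, top 84 mm above the worktop) on which the collar sits when home.
- keeper (a joint): Swing of the keeper in rad: 0 = fully in (hook under the parked collar, or over it when the plunger is home), 0.95 = fully out; the plunger is set free at about 0.65. Grows counter-clockwise seen from above: the hook swings away from the flange's centre, the finger peg towards it. Moves easily (under 2 N), stays where it is left. A plunger that only rides on the ring bars its way back in.
- pivot (a point): Pivot of the keeper, a flat dark steel hook 6 mm thick (underside 91.5 mm, top 97.5 mm above the worktop) that swings level about a post on the flange, 30 mm from the plunger's axis, counter-clockwise of it. This point is on the pivot's axis at the keeper's top face; the pivot's nut stands 5 mm above it.
- peg (a point): Finger peg of the keeper: upright steel peg, 11 mm diameter, standing on the keeper's tail 29 mm from the pivot, on the side away from the hook, from 97.5 to 123.5 mm above the worktop. This point is on its axis 110.5 mm above the worktop. Push it from the side or pinch it to swing the keeper.
- timing_gear: Black timing gear, 88 mm diameter, lying flat to the left of the stand: a bystander.
- feeler_gauge: Folded feeler gauge, 95 mm long, lying to the left of the stand: a bystander.
- nozzle_holder: Injector nozzle holder, 105 mm long, lying beyond the stand: a bystander.

How it is judged:
On the way, in this order (a step that is already met when the one before it is completed fails the run):
1. the keeper is swung out and the plunger's nose has come down on the ring (value of joint keeper above 0.6 rad and value of joint plunger above 0.0022 m), for 0.2 s.
2. the flange has been turned until the plunger has dropped home into the bore (value of joint plunger above 0.0115 m), for 0.2 s.
At the end, for the whole second after the job is handed in: The plunger is home in the bore (travel over 11.5 of 13.5 mm), the keeper is swung in over its collar (less than 0.15 rad from fully in), and the flange stands still (value of joint plunger above 0.0115 m and value of joint keeper below 0.15 rad and velocity of joint flange between -0.05 and 0.05 rad/s); the robot touches nothing.
It fails at once if a bystander (timing gear, feeler gauge or nozzle holder) is moved by more than 30 mm (distance of any of timing_gear, feeler_gauge, nozzle_holder from where it was at the start of the episode above 0.03 m).
It fails at once if the flange is turned backwards (clockwise) well past where it started, by more than about 0.4 rad (value of joint flange below -0.7 rad).
It also fails if it takes over 61 s, if anything falls off the work surface, if the arm or the gripper's body presses on something with over 40 N, if the wrist force passes 120 N, or if a joint passes its speed limit or range.

ROBOT

A 6-joint arm with a two-finger parallel gripper is mounted at the origin on a cart in front of the work surface, level with it; the furniture and walls round the work are solid. World frame = base frame: x ahead of the robot, y to its left, z up, the work surface at z = 0. Lengths are in m, angles in rad, forces in N, time in s.
With the tool pointing down it reaches from about 0.35 to 0.85 m from the base axis. Payload 8.1 kg.
Tool frame: the origin (TCP) lies midway between the tips of the shut fingers; the grasp point (between the pads) lies 19 mm behind it; z points along the fingers, y is the direction in which the jaws open and shut (so a half turn about z gives the same grasp; the last joint's range is limited). The gripper opens to 93 mm and grips with 3 to 60 N. Pads are 15 mm wide; open, the fingers measure 128 mm over their backs; the gripper's body (75 mm by 188 mm) begins 65 mm behind the grasp point.
Start: joints at [1.149, 0.13, 1.488, -0, 1.523, -0.085], TCP at [0.198, 0.566, 0.219] pointing down, gripper open.
Joint ranges: [-2.96, 2.96], [-0.89, 2.26], [0.02, 2.5], [-1.34, 4.48], [0, 2.73], [-2.66, 2.66]. Speed limits (rad/s): [2.39, 2.39, 2.79, 3.14, 3.14, 3.14].

INTERFACE

Orientations are given as a rotation vector (axis times angle).
In Python, from plant import robot gives the robot as it stands. The module is installed in compiled form; this text tells all that it offers.
- The arm moves only by the shell command python3 -m pendant 'ROWS' [FORCE]. ROWS is JSON, a list of rows, each an object with "translation": the shift along the tool's x, y, z in mm, a list of three; "twist": the turn, a rotation vector about the tool's x, y, z in rad, a list of three; "grip": the opening, from -1 (shut) to 1 (fully open). A call has exactly 10 rows; each row shifts and turns the pose as measured when the row begins, along the tool's axes as they then stand; what a row does not reach is not made up. A row lasts 1/10 s, in which the tool goes at most 50 mm and 8.59 degrees, less where a joint would pass 70% of its speed; a pose out of reach is approached as far as the arm can. A call is refused whole if a number of a shift passes 50 or a number of a turn 0.15, either way. A call with a gripper value outside its range is refused whole. The fingers move at their own pace and stop on an object; FORCE is the grip in N (left out, the last holds). Time passes only in rows, so rows that do not move let the fingers close, or fill a call up. It gives the time, the measured TCP pose, the force and the opening at its end, in the units of the state.
- robot.read_state(): the state, without advancing time (a new reading comes with each control period).
- robot.read_camera(name): name is "scene" or "top"; returns (picture, depth): 420x560x3 uint8, red, green, blue; 420x560 float32, m along the optical axis (not along the pixel's ray), 0 where there is no reading.
- robot.camera_info(name): a dict with "vertical_fov" (degrees; the focal length in pixels is half the picture's height over the tangent of half this angle, whatever the lens; pixels are square), "cx", "cy" (the principal point, pixels), "cam_to_world" (4x4, takes a point from camera to world coordinates). Camera axes: x right, y up, looking along -z (the intrinsics and any distortion apply to the point x, -y, -z); pixel columns grow to the right and rows downward; lengths in m; the calibration is good to about 2 mm. A picture is of the moment at which its call begins. camera_info takes no time and is no camera call.
- robot.close_job(): hands the job in, once; it reports no verdict.
The state is a dict: "t": time; "q": joint angles; "dq": joint speeds; "joint_torque": joint torques, N m; "tool_pos": TCP position; "orientation": TCP orientation; "force": force on the tool from outside, world axes, zero at the start; "wrist_torque": the same for the moment, N m; "opening": finger opening in m.
Only numpy, scipy, OpenCV 4.12 (cv2) and the standard library are available. Lean on these libraries where they do the work, as an engineer would, in place of code of your own. Each camera call takes 0.05 s, during which the arm holds its last target. There are 200 camera calls.

## Working session

There is one attempt and no reset: what is moved stays moved. The work goes in short steps, Python scripts to look and compute and a shell command to move; the robot and the scene stay as the last step left them, time stands still between calls to the robot, and variables do not carry over. Pictures are saved under pics/ and viewed, about 8 in all and at most 12, crops included, and the job is handed in when it is done.

```bash
mkdir -p pics; cat > h.py <<'E'
import numpy as np, cv2
from plant import robot
def snap(n,f):
    p,d=robot.read_camera(n); np.savez(f'pics/{f}.npz',p=p,d=d); cv2.imwrite(f'pics/{f}.png',p[:,:,::-1]); return p,d
def world(n,u,v,d):
    i=robot.camera_info(n); f=210/np.tan(np.radians(i['vertical_fov'])/2)
    return (np.array(i['cam_to_world'])@[ (u-i['cx'])/f*d, -(v-i['cy'])/f*d, -d,1])[:3]
def atz(n,u,v,z):
    a=world(n,u,v,.1);b=world(n,u,v,1.); return a+(b-a)*(z-a[2])/(b[2]-a[2])
def pix(n,P):
    i=robot.camera_info(n); f=210/np.tan(np.radians(i['vertical_fov'])/2)
    c=np.linalg.inv(i['cam_to_world'])@np.r_[P,1]; return i['cx']+f*c[0]/-c[2], i['cy']-f*c[1]/-c[2]
def crop(f,o,u0,v0,w,h,s):
    p=cv2.imread(f'pics/{f}.png')[v0:v0+h,u0:u0+w]; cv2.imwrite(f'pics/{o}.png',cv2.resize(p,None,fx=s,fy=s,interpolation=cv2.INTER_CUBIC))
E
python3 - <<'E'
from h import *
for n in ('scene','top'):
    snap(n,n+'0'); print(robot.camera_info(n))
print(robot.read_state())
a=cv2.imread('pics/scene0.png');b=cv2.imread('pics/top0.png')
E
```

```text
{'vertical_fov': 53.52319760472326, 'cx': 274.1352763209419, 'cy': 211.32154313503693, 'cam_to_world': array([[-0.82718095,  0.44246422, -0.34640596,  0.22760222],
       [-0.5618485 , -0.64035921,  0.52370444,  0.34367957],
       [ 0.00989623,  0.62782601,  0.7782908 ,  0.76769009],
       [ 0.        ,  0.        ,  0.        ,  1.        ]])}
{'vertical_fov': 45.970663846259306, 'cx': 270.5603817100725, 'cy': 207.87824516507854, 'cam_to_world': array([[ 0.00723788,  0.99491789, -0.10042911,  0.47528598],
       [-0.9999598 ,  0.00666956, -0.00599347, -0.12880995],
       [-0.0052932 ,  0.10046845,  0.99492616,  0.93830614],
       [ 0.        ,  0.        ,  0.        ,  1.        ]])}
{'t': 0.1, 'q': array([ 1.14863132e+00,  1.31069014e-01,  1.48917594e+00, -9.13303907e-06,
        1.52302078e+00, -8.54387526e-02]), 'dq': array([-0.00016092, -0.00218509, -0.00296891, -0.00049824, -0.00129779,
       -0.00268239]), 'joint_torque': array([ 7.64708748e-04, -5.61341929e+01, -4.93092656e+01,  7.69345346e-02,
        2.93512386e-02, -1.36216985e-05]), 'tool_pos': array([0.19802825, 0.56582416, 0.21769924]), 'orientation': array([-5.26363281e-01, -3.09676537e+00,  2.54714626e-03]), 'force': array([-0.26412401,  0.28171101, -0.76801507]), 'wrist_torque': array([-0.03253622,  0.01065991, -0.01694613]), 'opening': 0.09306392250915593}
```

View pics/top0.png

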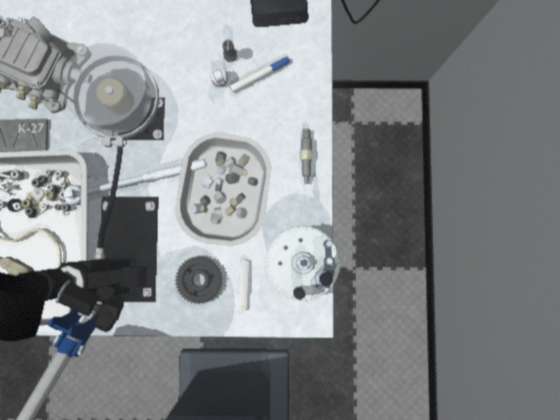

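View pics/scene0.png

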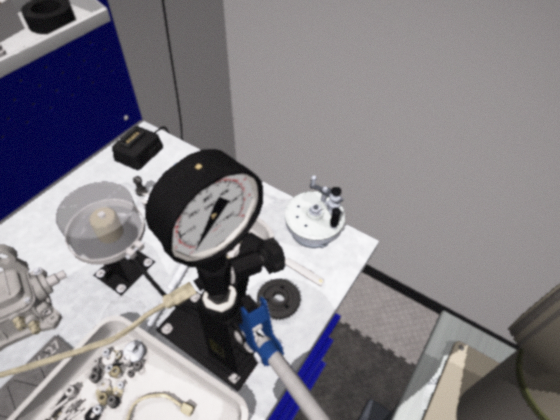

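```bash
python3 - <<'E'
from h import *
crop('top0','t0c',250,205,110,110,5.4)
crop('scene0','s0c',265,160,100,100,5.5)
a=cv2.imread('pics/t0c.png');b=cv2.imread('pics/s0c.png');b=cv2.resize(b,(594,594))
cv2.imwrite('pics/both.png',cv2.resize(np.hstack([a,b]),(800,400),interpolation=cv2.INTER_AREA))
for n,u,v,z in [('top',302,262,.062),('top',333,337,0),('top',333,0,0),('top',15,300,.3),('top',90,330,.1),('top',200,280,.01),('top',245,285,.01),('top',307,155,.01),('top',180,350,0)]: print(n,u,v,atz(n,u,v,z).round(3), world(n,u,v,np.load('pics/top0.npz')['d'][v,u]).round(3))
E
```

```text
top 302 262 [ 0.468 -0.18   0.062] [ 0.469 -0.178  0.086]
top 333 337 [ 0.33  -0.241  0.   ] [ 0.203 -0.339 -0.822]
top 333 0 [ 0.986 -0.244  0.   ] [ 1.103 -0.271 -0.214]
top 15 300 [0.419 0.2   0.3  ] [0.435 0.11  0.474]
top 90 330 [0.354 0.175 0.1  ] [0.367 0.143 0.19 ]
top 200 280 [0.433 0.007 0.01 ] [ 0.433  0.009 -0.001]
top 245 285 [ 0.425 -0.077  0.01 ] [ 0.424 -0.076  0.002]
top 307 155 [ 0.671 -0.192  0.01 ] [ 0.668 -0.191  0.021]
top 180 350 [0.304 0.043 0.   ] [ 0.155  0.193 -0.819]
```

View pics/t0c.png

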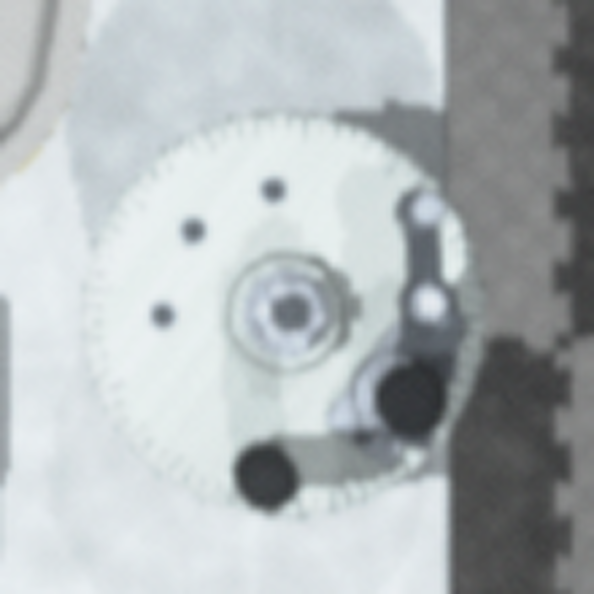

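View pics/s0c.png

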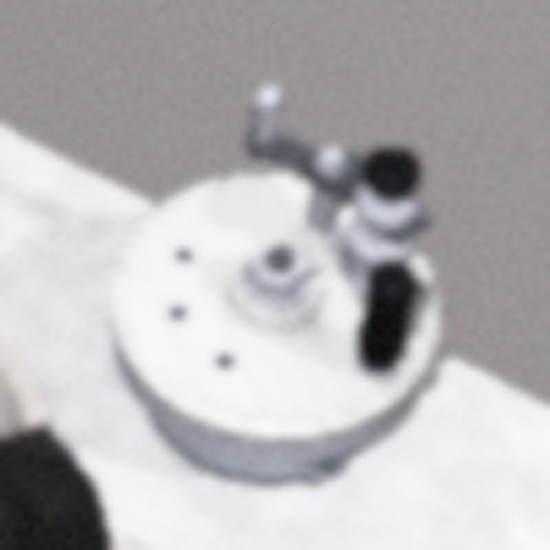

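```bash
python3 - <<'E'
from h import *
P={}
for k,u,v,z in [('nut',292,312,.087),('knob',411,398,.124),('handle',266,476,.118),('pivot',429,302,.1025),('peg',427,209,.1235)]:
    P[k]=atz('top',250+(u+.5)/5.4-.5,205+(v+.5)/5.4-.5,z); print(k,P[k].round(4),[round(float(x),1) for x in pix('scene',P[k])])
for k,u,v in [('nut',280,258),('knob',391,163),('handle',392,272),('pivot',333,158),('peg',268,93)]:
    print(k, atz('scene',265+(u+.5)/5.5-.5,160+(v+.5)/5.5-.5,P[k][2]).round(4))
c=P['nut']
for k in P:
    d=P[k]-c; print(k,np.hypot(*d[:2]).round(4),np.degrees(np.arctan2(d[1],d[0])).round(1))
print(np.hypot(*(P['peg']-P['pivot'])[:2]),np.hypot(*(P['knob']-P['pivot'])[:2]))
from scipy.spatial.transform import Rotation as R
print(R.from_rotvec(robot.read_state()['orientation']).as_matrix().round(3))
E
```

```text
nut [ 0.468  -0.1809  0.087 ] [316.0, 204.3]
knob [ 0.4428 -0.2146  0.124 ] [336.2, 188.0]
handle [ 0.4188 -0.1712  0.118 ] [335.8, 208.2]
pivot [ 0.4715 -0.2225  0.1025] [325.0, 186.8]
peg [ 0.4997 -0.2197  0.1235] [313.9, 175.4]
nut [ 0.4657 -0.1751  0.087 ]
knob [ 0.442 -0.211  0.124]
handle [ 0.4176 -0.1692  0.118 ]
pivot [ 0.4691 -0.2189  0.1025]
peg [ 0.4992 -0.2163  0.1235]
nut 0.0 0.0
knob 0.042 -126.9
handle 0.0502 168.8
pivot 0.0417 -85.1
peg 0.0501 -50.7
0.02834212312218527 0.029824434666411354
[[-0.944  0.33  -0.001]
 [ 0.33   0.944 -0.002]
 [ 0.    -0.002 -1.   ]]
```

```bash
python3 - <<'E'
from h import *
H={}
for n in ('top','scene'):
    d=np.load(f'pics/{n}0.npz')['d']
    for v in range(0,420,2):
        for u in range(0,560,2):
            if d[v,u]>0:
                p=world(n,u,v,d[v,u])
                if -.5<p[1]<.6 and 0<p[0]<.9 and p[2]>-.1:
                    k=(int(p[0]//.04),int((p[1]+.5)//.04)); H[k]=max(H.get(k,0),p[2])
print('      y',' '.join(f'{int((-.5+.04*j)*100):4d}' for j in range(27,-1,-1)))
for i in range(22,-1,-1): print(f'{i*4:4d}   ',' '.join(f'{int(H[(i,j)]*1000):4d}' if (i,j) in H else '   .' for j in range(27,-1,-1)))
E
```

```text
Traceback (most recent call last):
  File "h.py", line 6, in world
    i=robot.camera_info(n); f=210/np.tan(np.radians(i['vertical_fov'])/2)
ValueError: time passes only in moves, steps and waits
```

```bash
python3 - <<'E'
from h import *
H={}
for n in ('top','scene'):
    d=np.load(f'pics/{n}0.npz')['d']; i=robot.camera_info(n); f=210/np.tan(np.radians(i['vertical_fov'])/2)
    v,u=np.mgrid[:420,:560]
    P=np.stack([(u-i['cx'])/f*d,-(v-i['cy'])/f*d,-d,d*0+1],-1)[d>0]@np.array(i['cam_to_world']).T
    for p in P:
        if -.5<p[1]<.6 and 0<p[0]<.9 and p[2]>-.1:
            k=(int(p[0]//.04),int((p[1]+.5)//.04)); H[k]=max(H.get(k,0),p[2])
print('      y',' '.join(f'{int((-.5+.04*j)*100):4d}' for j in range(27,-1,-1)))
for i in range(22,-1,-1): print(f'{i*4:4d}   ',' '.join(f'{int(H[(i,j)]*1000):4d}' if (i,j) in H else '   .' for j in range(27,-1,-1)))
E
```

```text
y   58   54   50   46   42   38   34   30   26   21   18   14    9    6    2   -2   -6   -9  -14  -18  -21  -26  -30  -34  -38  -42  -46  -50
  88       .    .    .    .    .    .  126  126   17   23    4    5    4    3    4    3   50    5    4    4    5    4    .    .    .    .    .    .
  84       .    .    .    .    .    .  130  129  152  147    3    3    5    4    5    6   54    5   18   18    4    5    .    .    .    .    .    .
  80       .    .    .    .    .   44  101  103  136   63    4  206  206    4    5   37   37   19   19    4    6    5    .    .    .    .    .    .
  76       .    .    .    .    .   41   77   96   83   45  208  207  207  207    4    4   14    6    5    4    4    5    .    .    .    .    .    .
  72       .    .    .    .    9   11   10   65   22    5  218  206  206  207    5    5    4    4    5    6   18    4    .    .    .    .    .    .
  68       .    .    .    .   11   11   11   11    4    4  292  292  206  207   44   44   45   45   41   18   24    4    .    .    .    .    .    .
  64       .    .    .    .   42   42   42   43   44   43   41  206  2
[... 1745 characters left out ...]
  .    .    .    .    .    .    .    .    .    .    .    .    .    .    .    .    .    .    .    .    .    .
  12       .    .    .    .    .    .    .    .    .    .    .    .    .    2    2    2    2    2    2    1    .    .    .    .    .    .    .    .
   8       .    .    .    .    .    .    .    .    .    .    .    .    .   12  358  371   14   15   13    1    .    .    .    .    .    .    .    .
   4       .    .    .    .    .    .    .    .    .    .    .    .    .  242  356  267  211   14   13    2    .    .    .    .    .    .    .    .
   0       .    .    .    .    .    .    .    .    .    .    .    .    .  288  290    .    .   14   12    2    .    .    .    .    .    .    .    .
```

```bash
python3 -m pendant '[{"translation":[0,0,-50],"twist":[0,0,0],"grip":-1},{"translation":[0,0,-50],"twist":[0,0,0],"grip":-1},{"translation":[0,0,-50],"twist":[0,0,0],"grip":-1},{"translation":[0,0,-50],"twist":[0,0,0],"grip":-1},{"translation":[0,-30,-50],"twist":[0,0,0],"grip":-1},{"translation":[0,-30,-50],"twist":[0,0,0],"grip":-1},{"translation":[0,-30,-50],"twist":[0,0,0],"grip":-1},{"translation":[0,-30,-50],"twist":[0,0,0],"grip":-1},{"translation":[0,-30,-30],"twist":[0,0,0],"grip":-1},{"translation":[0,-30,0],"twist":[0,0,0],"grip":-1}]' 30
```

```text
t: 1.1
tool_pos: [0.1441, 0.4114, 0.6216]
orientation: [-0.525, -3.091, 0.039]
force: [0.1, -0.3, -0.1]
opening: 0.0177
```

```bash
python3 -m pendant '[{"translation":[-36,-24,0],"twist":[0,0,0],"grip":-1},{"translation":[-36,-24,0],"twist":[0,0,0],"grip":-1},{"translation":[-36,-24,0],"twist":[0,0,0],"grip":-1},{"translation":[-36,-24,0],"twist":[0,0,0],"grip":-1},{"translation":[-36,-24,0],"twist":[0,0,0],"grip":-1},{"translation":[-36,-24,0],"twist":[0,0,0],"grip":-1},{"translation":[-36,-24,0],"twist":[0,0,0],"grip":-1},{"translation":[-36,-24,0],"twist":[0,0,0],"grip":-1},{"translation":[-36,-24,0],"twist":[0,0,0],"grip":-1},{"translation":[-36,-24,0],"twist":[0,0,0],"grip":-1}]'
```

```text
t: 2.1
tool_pos: [0.4091, 0.0539, 0.6279]
orientation: [-0.507, -3.096, 0.031]
force: [-0.7, -0.1, -0.4]
opening: 0.0005
```

```bash
python3 -m pendant '[{"translation":[-30,-42,0],"twist":[0,0,0],"grip":-1},{"translation":[-30,-42,0],"twist":[0,0,0],"grip":-1},{"translation":[-30,-42,0],"twist":[0,0,0],"grip":-1},{"translation":[-30,-42,0],"twist":[0,0,0],"grip":-1},{"translation":[-30,-42,0],"twist":[0,0,0],"grip":-1},{"translation":[-30,-40,0],"twist":[0,0,0],"grip":-1},{"translation":[0,0,0],"twist":[0,0,0.15],"grip":-1},{"translation":[0,0,0],"twist":[0,0,0.15],"grip":-1},{"translation":[0,0,0],"twist":[0,0,0.15],"grip":-1},{"translation":[0,0,0],"twist":[0,0,0.15],"grip":-1}]'
python3 -m pendant '[{"translation":[0,0,50],"twist":[0,0,0.15],"grip":-1},{"translation":[0,0,50],"twist":[0,0,0.15],"grip":-1},{"translation":[0,0,50],"twist":[0,0,0.15],"grip":-1},{"translation":[0,0,50],"twist":[0,0,0.15],"grip":-1},{"translation":[0,0,50],"twist":[0,0,0],"grip":-1},{"translation":[0,0,50],"twist":[0,0,0],"grip":-1},{"translation":[0,0,50],"twist":[0,0,0],"grip":-1},{"translation":[0,0,30],"twist":[0,0,0],"grip":-1},{"translation":[0,0,0],"twist":[0,0,0],"grip":-1},{"translation":[0,0,0],"twist":[0,0,0],"grip":-1}]'
cat >> h.py <<'E'
from scipy.spatial.transform import Rotation as R
def to(x,y,z,yaw=0):
    "tool-frame shift (mm) and twist to reach pose with tool y axis at yaw"
    s=robot.read_state(); M=R.from_rotvec(s['orientation'])
    a,b=np.cos(yaw),np.sin(yaw); T=R.from_matrix(np.array([[-b,a,0],[a,b,0],[0,0,-1]]))
    print('t',round(s['t'],2),'pos',s['tool_pos'].round(4),'F',s['force'].round(1))
    print('shift',(M.inv().apply(np.array([x,y,z])-s['tool_pos'])*1000).round(1),'twist',(M.inv()*T).as_rotvec().round(3))
E
python3 -c "
from h import *
to(.494,-.245,.108)"
```

```text
t: 3.1
tool_pos: [0.5005, -0.2431, 0.6177]
orientation: [-1.399, -2.788, 0.032]
force: [-0.4, -0.1, 0.6]
opening: 0.0004
t: 4.1
tool_pos: [0.4896, -0.2466, 0.2387]
orientation: [-2.144, -2.273, 0.041]
force: [-0.1, 0.5, 0.8]
opening: 0.0005
t 4.1 pos [ 0.4896 -0.2466  0.2387] F [-0.1  0.5  0.8]
shift [  2.1   8.4 130.5] twist [-0.03   0.007  0.058]
```

```bash
python3 -m pendant '[{"translation":[0,4,40],"twist":[-0.03,0.007,0.058],"grip":-1},{"translation":[0,4,40],"twist":[0,0,0],"grip":-1},{"translation":[0,0,25],"twist":[0,0,0],"grip":-1},{"translation":[0,0,15],"twist":[0,0,0],"grip":-1},{"translation":[0,0,10],"twist":[0,0,0],"grip":-1},{"translation":[0,0,0],"twist":[0,0,0],"grip":-1},{"translation":[3,0,0],"twist":[0,0,0],"grip":-1},{"translation":[3,0,0],"twist":[0,0,0],"grip":-1},{"translation":[3,0,0],"twist":[0,0,0],"grip":-1},{"translation":[0,0,0],"twist":[0,0,0],"grip":-1}]'
python3 -c "
from h import *
to(.494,-.207,.108)"
```

```text
t: 5.1
tool_pos: [0.5097, -0.2444, 0.1266]
orientation: [2.202, 2.198, 0.013]
force: [1.1, -0.2, -1.0]
opening: 0.0004
t 5.1 pos [ 0.5097 -0.2444  0.1266] F [ 1.1 -0.2 -1. ]
shift [ 37.6 -16.2  17.6] twist [ 0.027  0.015 -0.002]
```

```bash
python3 -m pendant '[{"translation":[0,-5,6],"twist":[0.01,0.005,0],"grip":-1},{"translation":[0,-5,6],"twist":[0.01,0.005,0],"grip":-1},{"translation":[0,-5,6],"twist":[0,0,0],"grip":-1},{"translation":[0,0,0],"twist":[0,0,0],"grip":-1},{"translation":[0,0,0],"twist":[0,0,0],"grip":-1},{"translation":[0,0,0],"twist":[0,0,0],"grip":-1},{"translation":[0,0,0],"twist":[0,0,0],"grip":-1},{"translation":[0,0,0],"twist":[0,0,0],"grip":-1},{"translation":[0,0,0],"twist":[0,0,0],"grip":-1},{"translation":[0,0,0],"twist":[0,0,0],"grip":-1}]'
python3 -c "
from h import *
to(.494,-.207,.108)
p,d=snap('top','top1');p,d=snap('scene','scene1')
crop('top1','t1c',250,205,110,110,4);crop('scene1','s1c',250,110,110,110,4)
cv2.imwrite('pics/b1.png',np.hstack([cv2.imread('pics/t1c.png'),cv2.imread('pics/s1c.png')])[:,:800])
"
```

```text
t: 6.1
tool_pos: [0.4937, -0.2447, 0.1071]
orientation: [2.218, 2.214, 0.001]
force: [-0.1, 0.7, 0.0]
opening: 0.0006
t 6.1 pos [ 0.4937 -0.2447  0.1071] F [-0.1  0.7  0. ]
shift [37.7  0.3 -1.1] twist [ 0.006  0.005 -0.002]
```

View pics/b1.png

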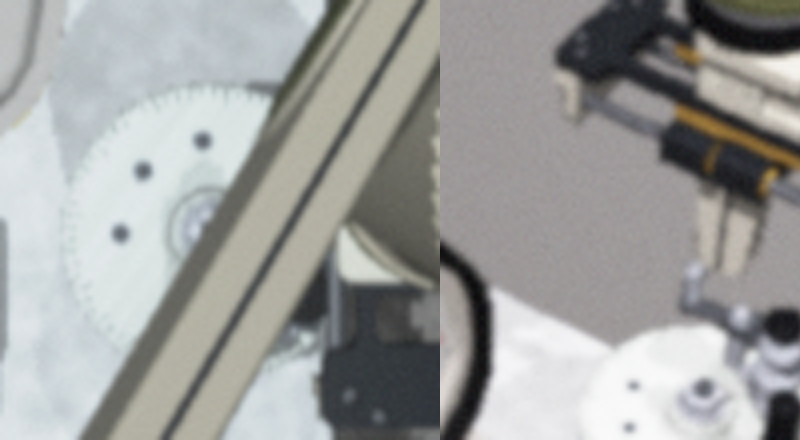

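Left: the arm hides the stand from above. Right: the shut fingers stand just behind the peg (peg top at about (693,268)), tips at mid-peg height. Pushing now.

```bash
python3 -m pendant '[{"translation":[5,0,0],"twist":[0,0,0],"grip":-1},{"translation":[5,0,0],"twist":[0,0,0],"grip":-1},{"translation":[5,0,0],"twist":[0,0,0],"grip":-1},{"translation":[5,0,0],"twist":[0,0,0],"grip":-1},{"translation":[5,0,0],"twist":[0,0,0],"grip":-1},{"translation":[5,0,0],"twist":[0,0,0],"grip":-1},{"translation":[4,0,0],"twist":[0,0,0],"grip":-1},{"translation":[0,0,0],"twist":[0,0,0],"grip":-1},{"translation":[0,0,0],"twist":[0,0,0],"grip":-1},{"translation":[0,0,0],"twist":[0,0,0],"grip":-1}]'
python3 -c "
from h import *
to(.494,-.207,.108)"
```

```text
t: 7.2
tool_pos: [0.492, -0.21, 0.1071]
orientation: [2.217, 2.213, -0.008]
force: [-1.6, -3.7, 0.1]
opening: 0.0004
t 7.2 pos [ 0.492  -0.21    0.1071] F [-1.6 -3.7  0.1]
shift [ 3.   2.  -0.9] twist [ 0.003  0.01  -0.002]
```

```bash
python3 -m pendant '[{"translation":[3,0,0],"twist":[0,0,0],"grip":-1},{"translation":[3,0,0],"twist":[0,0,0],"grip":-1},{"translation":[0,0,0],"twist":[0,0,0],"grip":-1},{"translation":[0,0,0],"twist":[0,0,0],"grip":-1},{"translation":[0,0,0],"twist":[0,0,0],"grip":-1},{"translation":[0,0,0],"twist":[0,0,0],"grip":-1},{"translation":[0,0,0],"twist":[0,0,0],"grip":-1},{"translation":[0,0,0],"twist":[0,0,0],"grip":-1},{"translation":[0,0,0],"twist":[0,0,0],"grip":-1},{"translation":[0,0,0],"twist":[0,0,0],"grip":-1}]'
python3 -c "
from h import *
to(.494,-.207,.108)
snap('scene','scene2')
crop('scene2','s2c',265,120,100,110,5.4)"
```

```text
t: 8.2
tool_pos: [0.4913, -0.2064, 0.1071]
orientation: [2.217, 2.21, -0.014]
force: [-0.8, -2.6, 0.0]
opening: 0.0004
t 8.2 pos [ 0.4913 -0.2064  0.1071] F [-0.8 -2.6  0. ]
shift [-0.7  2.7 -0.9] twist [ 0.002  0.014 -0.003]
```

View pics/s2c.png

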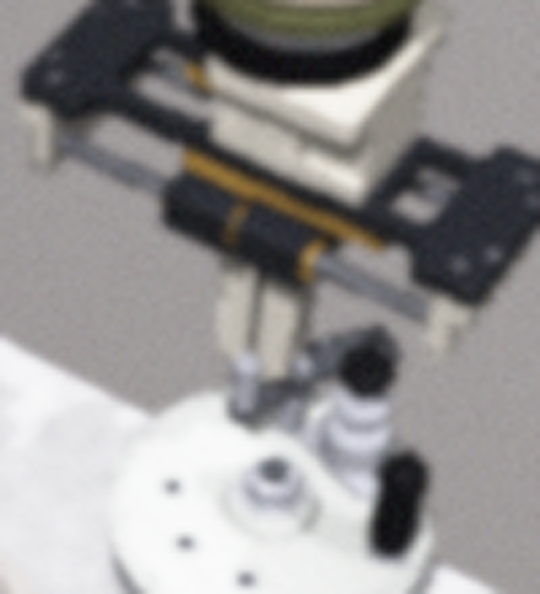

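Hook (380,340) is swung out behind the knob; the flange has turned slightly CCW with it (handle top now (405,468)). Compute.

```bash
python3 - <<'E'
from h import *
off=np.array([.0012,-.0018,0])
P={}
for k,u,v,z in [('nut',273,466,.087),('knob',368,363,.1205),('handle',405,463,.118),('pivot',293,403,.1025),('peg',245,360,.1235)]:
    P[k]=atz('scene',265+(u+.5)/5.4-.5,120+(v+.5)/5.4-.5,z)+off; d=P[k]-P['nut']
    print(k,P[k].round(4),np.hypot(*d[:2]).round(4),np.degrees(np.arctan2(d[1],d[0])).round(1))
d=P['peg']-P['pivot'];print(np.hypot(*d[:2]),np.degrees(np.arctan2(d[1],d[0])))
E
```

```text
nut [ 0.4684 -0.178   0.087 ] 0.0 0.0
knob [ 0.4527 -0.2183  0.1205] 0.0432 -111.2
handle [ 0.4173 -0.1839  0.118 ] 0.0514 -173.4
pivot [ 0.4729 -0.1984  0.1025] 0.0209 -77.5
peg [ 0.4917 -0.1899  0.1235] 0.0262 -27.1
0.02063900884523423 24.30186133204286
```

```bash
python3 -m pendant '[{"translation":[-8,0,0],"twist":[0,0,0],"grip":-1},{"translation":[-8,0,-15],"twist":[0,0,0],"grip":-1},{"translation":[0,0,-40],"twist":[0,0,0],"grip":-1},{"translation":[20,-20,-20],"twist":[0,0,0],"grip":-1},{"translation":[20,-20,0],"twist":[0,0,0],"grip":-1},{"translation":[22,-20,0],"twist":[0,0,-0.05],"grip":-1},{"translation":[0,-17,0],"twist":[0,0,-0.05],"grip":-1},{"translation":[0,0,0],"twist":[0,0,0],"grip":-1},{"translation":[0,0,0],"twist":[0,0,0],"grip":-1},{"translation":[0,0,0],"twist":[0,0,0],"grip":-1}]'
python3 -c "
from h import *
to(.4145,-.160,.092,.115)"
```

```text
t: 9.25
tool_pos: [0.4162, -0.1609, 0.1942]
orientation: [2.099, 2.314, -0.001]
force: [0.6, 0.5, -0.0]
opening: 0.0006
t 9.25 pos [ 0.4162 -0.1609  0.1942] F [ 0.6  0.5 -0. ]
shift [  2.4  -2.8 102.1] twist [ 0.011  0.014 -0.018]
```

```bash
python3 -m pendant '[{"translation":[2,-2,30],"twist":[0.01,0.01,-0.02],"grip":-1},{"translation":[0,0,30],"twist":[0,0,0],"grip":-1},{"translation":[0,0,22],"twist":[0,0,0],"grip":-1},{"translation":[0,0,12],"twist":[0,0,0],"grip":-1},{"translation":[0,0,6],"twist":[0,0,0],"grip":-1},{"translation":[0,0,0],"twist":[0,0,0],"grip":-1},{"translation":[0,0,0],"twist":[0,0,0],"grip":-1},{"translation":[0,0,0],"twist":[0,0,0],"grip":-1},{"translation":[0,0,0],"twist":[0,0,0],"grip":-1},{"translation":[0,0,0],"twist":[0,0,0],"grip":-1}]'
python3 -c "
from h import *
to(.4145,-.160,.092,.115)
snap('scene','scene3')
crop('scene3','s3c',265,120,100,110,5.4)"
```

```text
t: 10.25
tool_pos: [0.4214, -0.1632, 0.0966]
orientation: [2.087, 2.334, 0.003]
force: [0.2, -0.1, 0.2]
opening: 0.0004
t 10.25 pos [ 0.4214 -0.1632  0.0966] F [ 0.2 -0.1  0.2]
shift [ 4.  -6.6  4.5] twist [ 0.009  0.007 -0.003]
```

View pics/s3c.png

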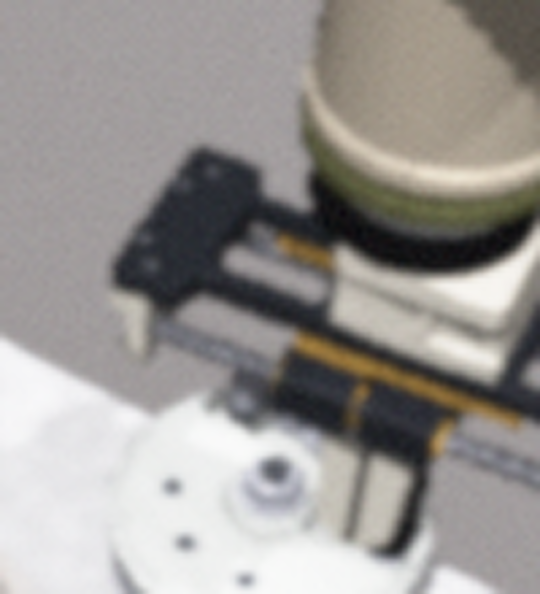

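```bash
python3 -m pendant '[{"translation":[0,-5,2],"twist":[0,0,0],"grip":-1},{"translation":[-3,0,0],"twist":[0,0,0],"grip":-1},{"translation":[-3,0,0],"twist":[0,0,-0.02],"grip":-1},{"translation":[-3,0,0],"twist":[0,0,-0.05],"grip":-1},{"translation":[-3,0,0],"twist":[0,0,-0.05],"grip":-1},{"translation":[-3,0,0],"twist":[0,0,-0.05],"grip":-1},{"translation":[-3,0,0],"twist":[0,0,-0.05],"grip":-1},{"translation":[-3,0,0],"twist":[0,0,-0.05],"grip":-1},{"translation":[-3,0,0],"twist":[0,0,-0.05],"grip":-1},{"translation":[-3,0,0],"twist":[0,0,-0.05],"grip":-1}]'
cat >> h.py <<'E'
def rel(C=(.4678,-.1795)):
    s=robot.read_state(); d=s['tool_pos'][:2]-C; M=R.from_rotvec(s['orientation']).as_matrix()
    print('t',round(s['t'],2),'r',np.hypot(*d).round(4),'ang',np.degrees(np.arctan2(d[1],d[0])).round(1),'yaw',np.degrees(np.arctan2(M[1,1],M[0,1])).round(1),'F',s['force'].round(1), 'tool F',(M.T@s['force']).round(1),s['tool_pos'].round(4))
E
python3 -c "
from h import *
rel()"
```

```text
t: 11.3
tool_pos: [0.4165, -0.1844, 0.0928]
orientation: [-1.598, -2.695, -0.009]
force: [-4.7, 3.6, 3.5]
opening: 0.0004
t 11.3 r 0.0516 ang -174.6 yaw 28.7 F [-4.7  3.6  3.5] tool F [ 5.4 -2.4 -3.5] [ 0.4165 -0.1844  0.0928]
```

```bash
python3 -m pendant '[{"translation":[-3,0,0],"twist":[0,0,-0.05],"grip":-1},{"translation":[-3,0,0],"twist":[0,0,-0.05],"grip":-1},{"translation":[-3,0,0],"twist":[0,0,-0.05],"grip":-1},{"translation":[-3,0,0],"twist":[0,0,-0.05],"grip":-1},{"translation":[-3,0,0],"twist":[0,0,-0.05],"grip":-1},{"translation":[-3,0,0],"twist":[0,0,-0.05],"grip":-1},{"translation":[-3,0,0],"twist":[0,0,-0.05],"grip":-1},{"translation":[-3,0,0],"twist":[0,0,-0.05],"grip":-1},{"translation":[0,0,0],"twist":[0,0,0],"grip":-1},{"translation":[0,0,0],"twist":[0,0,0],"grip":-1}]'
python3 -c "
from h import *
rel()"
```

```text
t: 12.3
tool_pos: [0.4211, -0.1996, 0.0897]
orientation: [-0.989, -2.946, -0.021]
force: [-0.5, 0.9, 0.5]
opening: 0.0009
t 12.3 r 0.0508 ang -156.7 yaw 52.9 F [-0.5  0.9  0.5] tool F [ 1.   0.4 -0.4] [ 0.4211 -0.1996  0.0897]
```

```bash
python3 -m pendant '[{"translation":[-3,0,0],"twist":[0,0,-0.02],"grip":-1},{"translation":[-3,0,0],"twist":[0,0,-0.02],"grip":-1},{"translation":[-3,0,0],"twist":[0,0,-0.03],"grip":-1},{"translation":[-3,0,0],"twist":[0,0,-0.03],"grip":-1},{"translation":[-3,0,0],"twist":[0,0,-0.03],"grip":-1},{"translation":[-3,0,0],"twist":[0,0,-0.04],"grip":-1},{"translation":[-3,0,0],"twist":[0,0,-0.04],"grip":-1},{"translation":[-3,0,0],"twist":[0,0,-0.04],"grip":-1},{"translation":[-3,0,0],"twist":[0,0,-0.04],"grip":-1},{"translation":[-3,0,0],"twist":[0,0,-0.04],"grip":-1}]'
python3 -c "
from h import *
rel()"
```

```text
t: 13.3
tool_pos: [0.4168, -0.2016, 0.09]
orientation: [-0.455, -3.0, -0.063]
force: [-21.6, 7.1, 20.6]
opening: 0.0003
t 13.3 r 0.0555 ang -156.6 yaw 72.7 F [-21.6   7.1  20.6] tool F [ 24.9   0.9 -17.9] [ 0.4168 -0.2016  0.09  ]
```

```bash
python3 -m pendant '[{"translation":[6,0,0],"twist":[0,0,0],"grip":-1},{"translation":[6,0,0],"twist":[0,0,0],"grip":-1},{"translation":[6,0,0],"twist":[0,0,0],"grip":-1},{"translation":[6,0,-30],"twist":[0,0,0],"grip":-1},{"translation":[20,0,-40],"twist":[0,0,0.05],"grip":-1},{"translation":[40,0,-40],"twist":[0,0,0.1],"grip":-1},{"translation":[40,0,-40],"twist":[0,0,0.1],"grip":-1},{"translation":[40,0,-40],"twist":[0,0,0.1],"grip":-1},{"translation":[0,0,0],"twist":[0,0,0.1],"grip":-1},{"translation":[0,0,0],"twist":[0,0,0.1],"grip":-1}]'
python3 -c "
from h import *
rel()
snap('scene','scene4');snap('top','top4')
crop('top4','a',250,205,100,110,4);crop('scene4','b',265,150,100,110,4)
cv2.imwrite('pics/b4.png',np.hstack([cv2.imread('pics/a.png'),cv2.imread('pics/b.png')]))"
```

```text
t: 14.3
tool_pos: [0.2936, -0.1525, 0.2875]
orientation: [-1.28, -2.753, -0.011]
force: [0.2, 1.1, -0.2]
opening: 0.0007
t 14.3 r 0.1763 ang 171.2 yaw 40.2 F [ 0.2  1.1 -0.2] tool F [0.7 0.9 0.2] [ 0.2936 -0.1525  0.2875]
```

View pics/b4.png

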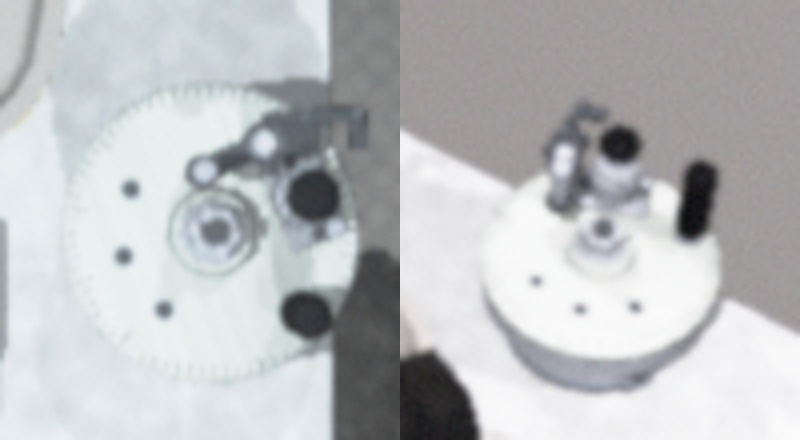

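Top: peg (203,171), pivot (265,142), knob (312,195), handle (305,315). Scene: the knob sits lower, collar close to the housing. Triangulate the knob height and new geometry.

```bash
python3 - <<'E'
from h import *
q=lambda u,v,u0,v0:(u0+(u+.5)/4-.5,v0+(v+.5)/4-.5)
off=np.array([.0012,-.0018,0]); offt=np.array([-.0004,.0018,0])
for z in (.1205,.1105):
    print(z,'knob top',(atz('top',*q(312,195,250,205),z)+offt).round(4),'scene',(atz('scene',*q(221,140,265,150),z)+off).round(4))
P={}
for k,u,v,z in [('nut',217,232,.087),('knob',312,195,.1105),('handle',305,315,.118),('pivot',265,142,.1025),('peg',203,171,.1235)]:
    P[k]=atz('top',*q(u,v,250,205),z)+offt; d=P[k]-P['nut']
    print(k,P[k].round(4),np.hypot(*d[:2]).round(4),np.degrees(np.arctan2(d[1],d[0])).round(1))
for k in('knob','peg'):
    d=P[k]-P['pivot'];print(k,'-pivot',np.hypot(*d[:2]).round(4),np.degrees(np.arctan2(d[1],d[0])).round(1))
for n,b in(('top',[(304,.118),]),):pass
# depth-based knob top height
for n,u,v in (('top',*q(312,195,250,205)),('scene',*q(221,140,265,150))):
    d=np.load(f'pics/{n}4.npz')['d'];d0=np.load(f'pics/{n}0.npz')['d']; u,v=round(u),round(v)
    print(n,world(n,u,v,np.median(d[v-1:v+2,u-1:u+2])).round(4))
print('before',world('top',326,279,np.median(np.load('pics/top0.npz')['d'][278:281,325:328])).round(4), world('scene',336,189,np.median(np.load('pics/scene0.npz')['d'][188:191,335:338])).round(4))
E
```

```text
0.1205 knob top [ 0.4829 -0.2164  0.1205] scene [ 0.4781 -0.2083  0.1205]
0.1105 knob top [ 0.483  -0.2175  0.1105] scene [ 0.482  -0.2168  0.1105]
nut [ 0.4672 -0.1795  0.087 ] 0.0 0.0
knob [ 0.483  -0.2175  0.1105] 0.0412 -67.4
handle [ 0.4339 -0.2136  0.118 ] 0.0477 -134.2
pivot [ 0.5052 -0.1987  0.1025] 0.0426 -26.9
peg [ 0.4923 -0.1715  0.1235] 0.0264 17.6
knob -pivot 0.0291 -139.7
peg -pivot 0.0301 115.2
top [ 0.484  -0.22    0.1103]
scene [ 0.48   -0.2142  0.1105]
before [ 0.4417 -0.215   0.124 ] [ 0.4416 -0.2117  0.1243]
```

Plunger is home (knob top 110.5 mm by both triangulation and depth). Now align the tool to swing the keeper back.

```bash
python3 -m pendant '[{"translation":[0,0,0],"twist":[0,0,0.14],"grip":-1},{"translation":[0,0,0],"twist":[0,0,0.14],"grip":-1},{"translation":[0,0,0],"twist":[0,0,0.14],"grip":-1},{"translation":[0,0,0],"twist":[0,0,0.14],"grip":-1},{"translation":[0,0,0],"twist":[0,0,0.14],"grip":-1},{"translation":[-4,40,20],"twist":[0,0,0],"grip":-1},{"translation":[-4,40,30],"twist":[0,0,0],"grip":-1},{"translation":[-4,40,30],"twist":[0,0,0],"grip":-1},{"translation":[-4,35,20],"twist":[0,0,0],"grip":-1},{"translation":[0,0,0],"twist":[0,0,0],"grip":-1}]'
python3 -c "
from h import *
to(.458,-.171,.108)"
```

```text
t: 15.4
tool_pos: [0.4428, -0.1647, 0.1648]
orientation: [-2.143, -2.157, 0.045]
force: [-1.9, 0.5, 0.4]
opening: 0.0007
t 15.4 pos [ 0.4428 -0.1647  0.1648] F [-1.9  0.5  0.4]
shift [-9.2 20.3 54.8] twist [-0.092 -0.05   0.006]
```

```bash
python3 -m pendant '[{"translation":[0,0,0],"twist":[-0.05,-0.03,0],"grip":-1},{"translation":[0,0,0],"twist":[-0.03,-0.02,0],"grip":-1},{"translation":[0,0,0],"twist":[0,0,0],"grip":-1},{"translation":[0,0,0],"twist":[0,0,0],"grip":-1},{"translation":[0,0,0],"twist":[0,0,0],"grip":-1},{"translation":[0,0,0],"twist":[0,0,0],"grip":-1},{"translation":[0,0,0],"twist":[0,0,0],"grip":-1},{"translation":[0,0,0],"twist":[0,0,0],"grip":-1},{"translation":[0,0,0],"twist":[0,0,0],"grip":-1},{"translation":[0,0,0],"twist":[0,0,0],"grip":-1}]'
python3 -c "
from h import *
to(.458,-.171,.108)"
```

```text
t: 16.4
tool_pos: [0.4411, -0.1649, 0.163]
orientation: [-2.191, -2.232, 0.015]
force: [-0.4, 0.7, -0.5]
opening: 0.0006
t 16.4 pos [ 0.4411 -0.1649  0.163 ] F [-0.4  0.7 -0.5]
shift [-6.6 17.7 54.7] twist [-0.016 -0.003  0.019]
```

```bash
python3 -m pendant '[{"translation":[-2,5,0],"twist":[-0.01,0,0.01],"grip":-1},{"translation":[-2,5,15],"twist":[0,0,0],"grip":-1},{"translation":[-2,4,15],"twist":[0,0,0],"grip":-1},{"translation":[0,0,12],"twist":[0,0,0],"grip":-1},{"translation":[0,0,8],"twist":[0,0,0],"grip":-1},{"translation":[0,0,0],"twist":[0,0,0],"grip":-1},{"translation":[0,0,0],"twist":[0,0,0],"grip":-1},{"translation":[0,0,0],"twist":[0,0,0],"grip":-1},{"translation":[0,0,0],"twist":[0,0,0],"grip":-1},{"translation":[0,0,0],"twist":[0,0,0],"grip":-1}]'
python3 -c "
from h import *
to(.494,-.171,.108)"
```

```text
t: 17.4
tool_pos: [0.4576, -0.1716, 0.1131]
orientation: [-2.214, -2.227, -0.001]
force: [-0.1, 0.4, -0.3]
opening: 0.0003
t 17.4 pos [ 0.4576 -0.1716  0.1131] F [-0.1  0.4 -0.3]
shift [ 0.4 36.4  5.1] twist [-0.001 -0.001  0.006]
```

Now push +y tool (world +x), about 34 mm.

```bash
python3 -m pendant '[{"translation":[0,3,4],"twist":[0,0,0],"grip":-1},{"translation":[0,4,0],"twist":[0,0,0],"grip":-1},{"translation":[0,4,0],"twist":[0,0,0],"grip":-1},{"translation":[0,4,0],"twist":[0,0,0],"grip":-1},{"translation":[0,4,0],"twist":[0,0,0],"grip":-1},{"translation":[0,4,0],"twist":[0,0,0],"grip":-1},{"translation":[0,4,0],"twist":[0,0,0],"grip":-1},{"translation":[0,4,0],"twist":[0,0,0],"grip":-1},{"translation":[0,0,0],"twist":[0,0,0],"grip":-1},{"translation":[0,0,0],"twist":[0,0,0],"grip":-1}]'
python3 -c "
from h import *
to(.494,-.171,.108)"
```

```text
t: 18.4
tool_pos: [0.4917, -0.1712, 0.109]
orientation: [-2.213, -2.228, -0.001]
force: [-0.7, 0.4, -1.0]
opening: 0.0003
t 18.4 pos [ 0.4917 -0.1712  0.109 ] F [-0.7  0.4 -1. ]
shift [0.1 2.3 1. ] twist [-0.001 -0.001  0.007]
```

```bash
python3 -m pendant '[{"translation":[0,3,0],"twist":[0,0,0],"grip":-1},{"translation":[0,3,0],"twist":[0,0,0],"grip":-1},{"translation":[0,3,0],"twist":[0,0,0],"grip":-1},{"translation":[0,2,0],"twist":[0,0,0],"grip":-1},{"translation":[0,0,0],"twist":[0,0,0],"grip":-1},{"translation":[0,0,0],"twist":[0,0,0],"grip":-1},{"translation":[0,0,0],"twist":[0,0,0],"grip":-1},{"translation":[0,0,0],"twist":[0,0,0],"grip":-1},{"translation":[0,0,0],"twist":[0,0,0],"grip":-1},{"translation":[0,0,0],"twist":[0,0,0],"grip":-1}]'
python3 -c "
from h import *
to(.494,-.171,.108)"
```

```text
t: 19.4
tool_pos: [0.4977, -0.1716, 0.1086]
orientation: [-2.207, -2.219, 0.013]
force: [-3.1, 0.2, 1.2]
opening: 0.0006
t 19.4 pos [ 0.4977 -0.1716  0.1086] F [-3.1  0.2  1.2]
shift [ 0.6 -3.7  0.6] twist [-0.014 -0.002  0.006]
```

```bash
python3 -m pendant '[{"translation":[0,3,0],"twist":[0,0,0],"grip":-1},{"translation":[0,3,0],"twist":[0,0,0],"grip":-1},{"translation":[0,-8,0],"twist":[0,0,0],"grip":-1},{"translation":[0,-8,0],"twist":[0,0,0],"grip":-1},{"translation":[0,-8,-20],"twist":[0,0,0],"grip":-1},{"translation":[0,-20,-40],"twist":[0,0,0],"grip":-1},{"translation":[0,-40,-40],"twist":[0,0,0],"grip":-1},{"translation":[0,-40,-40],"twist":[0,0,0],"grip":-1},{"translation":[0,-40,-30],"twist":[0,0,0],"grip":-1},{"translation":[0,0,0],"twist":[0,0,0],"grip":-1}]'
python3 -c "
from h import *
rel()
snap('scene','scene5');snap('top','top5')
crop('top5','a',250,205,100,110,4);crop('scene5','b',265,150,100,110,4)
cv2.imwrite('pics/b5.png',np.hstack([cv2.imread('pics/a.png'),cv2.imread('pics/b.png')]))"
```

```text
t: 20.4
tool_pos: [0.3449, -0.1724, 0.2769]
orientation: [-2.203, -2.22, 0.021]
force: [-0.5, -1.0, -0.1]
opening: 0.0001
t 20.4 r 0.1231 ang 176.7 yaw 0.4 F [-0.5 -1.  -0.1] tool F [-1.  -0.6  0.1] [ 0.3449 -0.1724  0.2769]
```

View pics/b5.png

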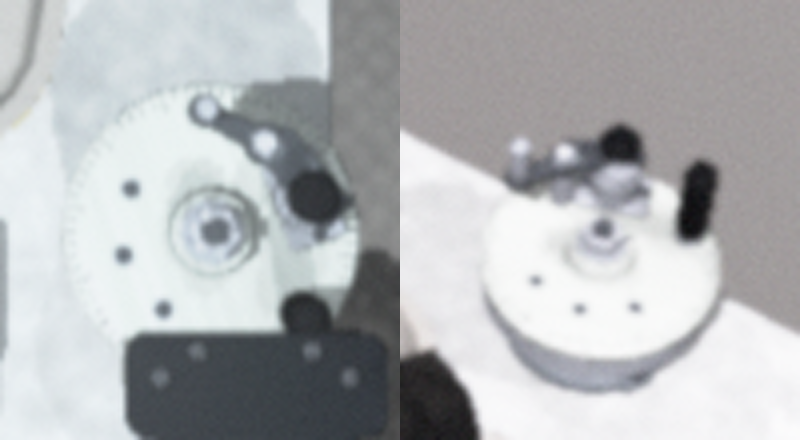

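```bash
python3 - <<'E'
from h import *
q=lambda u,v:(250+(u+.5)/4-.5,205+(v+.5)/4-.5)
P={k:atz('top',*q(u,v),z) for k,u,v,z in [('nut',217,232,.087),('knob',313,195,.1105),('pivot',266,142,.1025),('peg',205,109,.1235)]}
ang=lambda a,b:np.degrees(np.arctan2(*(P[a]-P[b])[1::-1]))
print('knob',ang('knob','nut'),'peg',ang('peg','pivot'),'peg rel (start 132.6):',ang('peg','pivot')-ang('knob','nut'), 'peg-to-knob about pivot',ang('peg','pivot')-ang('knob','pivot'))
Q={k:atz('top',250+(u+.5)/5.4-.5,205+(v+.5)/5.4-.5,z) for k,u,v,z in [('knob',411,398,.124),('pivot',429,302,.1025),('peg',427,209,.1235)]}
P=Q; print('start about pivot',ang('peg','pivot')-ang('knob','pivot'))
d=np.load('pics/top5.npz')['d'];u,v=map(round,q(313,195));print(world('top',u,v,np.median(d[v-1:v+2,u-1:u+2])).round(4))
E
```

```text
knob -67.66507084327516 peg 64.84197370747398 peg rel (start 132.6): 132.50704455074913 peg-to-knob about pivot 204.5302263983143
start about pivot -158.76568871968217
[ 0.484  -0.2201  0.1096]
```

The keeper is back to its start angle relative to the plunger, to within 0 to 0.06 rad. The knob is still at 110 mm. Handing in.

```bash
python3 -c "
from h import *
rel(); print(robot.close_job())"
```

```text
t 20.5 r 0.1221 ang 176.3 yaw 0.4 F [-0.5  0.2  0.7] tool F [ 0.2 -0.5 -0.6] [ 0.346  -0.1717  0.2725]
the job is handed in; nothing more can be done
None
```

The flange is locked on its stand, and I handed the job in at about 20.5 s; no verdict is reported.

- **Freeing the plunger:** I swung the keeper out by pushing its peg with the shut fingers. That push also turned the flange about 0.3 rad counter-clockwise. The hook was clear, and an image taken then fitted a plunger riding on the ring.
- **Turning the flange:** I pushed the handle slowly counter-clockwise until it was blocked at about 25 N, about 1.0 rad from the start in all.
- **Locking:** I pushed the keeper back by its peg until it resisted, then withdrew the gripper.

**Last checks:**
- **Plunger:** the knob top is at about 110 mm by depth. Before the keeper went back, triangulation and depth both gave 110.5 mm. That is home.
- **Keeper:** it is back at its starting angle. One reading puts it 0 rad from fully in and the other about 0.06 rad; the limit is 0.15.
- **Gripper:** it stands clear, with less than 1 N of residual force.
- **Bystanders:** I kept the arm clear of them but did not measure their positions again at the end.
- **Cameras:** the two disagreed by about 3 mm, so I averaged them.

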